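# Hold a solar panel tile down in its contact-test jig

### The arm

A 7-joint arm with a two-finger parallel gripper is mounted at the origin on the work surface. World frame = base frame: x ahead of the robot, y to its left, z up, the work surface at z = 0. Lengths are in m, angles in rad, forces in N, time in s.
With the tool pointing down it reaches from about 0.35 to 0.9 m from the base axis. Payload 7.2 kg.
Tool frame: the origin (TCP) lies on the centre line of the jaws, within the pads' length; the fingertips stand 22 mm ahead of it and the grasp point (between the pads) lies 3 mm ahead of it (bot.tip_reach is the distance from the TCP to the fingertips, in m); z points along the fingers, y is the line along which they close (so a half turn about z gives the same grasp; the last joint's range is limited). The gripper opens to 85 mm and grips with 20 to 120 N. Pads are 22 mm wide; open, the fingers measure 114 mm over their backs; the gripper's body (76 mm by 85 mm) begins 54 mm behind the grasp point. The pads swing forward as they close: fully open they stand 13 mm farther back than shut.
Start: joints at [1.265, 0.411, -0.013, 1.596, 0.006, 1.134, -0.082], TCP at [0.147, -0.607, 0.253] pointing down, gripper open.
Joint ranges: [-2.95, 2.95], [-0.29, 1.99], [-1.47, 1.44], [0.14, 2.54], [-1.03, 4.17], [0.13, 1.85], [-2.86, 2.86]. Speed limits (rad/s): [2.39, 2.39, 3.01, 3.01, 3.14, 3.14, 3.14].

### API

Orientations are given as a unit quaternion [w, x, y, z].
In Python, from workcell import bot gives the robot as it stands.
- The arm moves only by the tool move_arm, never from a script. Its argument "motion" is a list of rows, each a list of 7 numbers: the shift along the tool's x, y, z in cm, then the turn, a rotation vector about the tool's x, y, z in degrees, then the finger opening in cm, from 0 to 8.54. A call has 1 to 8 rows; each row is the pose to reach, as a shift and turn from the pose commanded when the call began, along the tool's axes at that moment; what a row does not reach only later rows make up. A row lasts 1/12 s, in which the tool goes at most 41.7 mm and 7.16 degrees, less where a joint would pass 70% of its speed; a pose out of reach is approached as far as the arm can. A call with a gripper value outside its range is refused whole. The fingers move at their own pace and stop on an object; "force" is the grip in N (left out, the last holds). Time passes only in rows, so rows that repeat a pose let the fingers close. It gives the time, the measured TCP pose, the force, the opening and the grip force at its end, in the units of the state.
- bot.get_obs(): the state, without advancing time (a new reading comes with each control period).
- bot.grab_frame(name): name is "scene" or "side" or "wrist"; returns a dict with "image" (400x640x3 uint8, red, green, blue), "range_z" (400x640 float32, m along the optical axis (not along the pixel's ray), 0 where there is no reading), "K" (3x3 intrinsics, pixels), "rvec" (rotation vector, rad) and "tvec" (3), from world to camera coordinates, as OpenCV has them; the wrist camera has in their place "mount" (4x4, takes a point from camera to tool coordinates, whose origin is the TCP and whose axes are the flange's). Camera axes: x right, y down, z forward; pixel columns grow to the right and rows downward; lengths in m; the calibration is good to about 2 mm. The wrist camera is an equidistant fisheye: a pixel r from the principal point sees the ray r / f radians off the axis. A picture is of the moment at which its call begins: read the wrist's pose just before it.
- bot.finish_job(): hands the job in; it is judged then, once.
The state is a dict: "clock": time; "joint_pos": joint angles; "qvel": joint speeds; "joint_torque": joint torques, N m; "position": TCP position; "orientation": TCP orientation; "contact_force": force on the tool from outside, world axes, zero at the start; "wrist_torque": the same for the moment, N m; "width": finger opening in m; "grasp_force": force on a finger pad.
Only numpy, scipy, OpenCV 4.12 (cv2) and the standard library are available. Lean on these libraries where they do the work, as an engineer would, in place of code of your own. Each camera call takes 0.05 s, during which the arm holds its last target. There are 200 camera calls.

### The job

The white solar panel tile is due for its contact check: lay it cells-up between the pins of the test jig so that it rests on the sprung plunger, let go of it, and then swing the jig's lid shut over it. Press the front of the lid down with the fingers until the plunger gives way and the tile is fully home on the hard stops, and finish there, still pressing, with the lid held fully shut. Leave everything else on the shelf where it is.

Things in the scene. Friction and masses are not known exactly. Their poses are not given: they have to be found in the camera images.
- tile_mid (a point): Centre of the loose solar panel tile: white plastic slab 80 mm (its x) by 60 mm (its y) by 12 mm (its z, up), about 80 g, a grid of dark cells on its upper face; starts cells-up on the shelf, this point 6 mm above it. It may go into the jig either way round. Its place may be swapped with the cup's.
- nest (a point): Where the tile's centre lies when the tile rests on the relaxed plunger of the fixed test jig, 48 mm above the shelf. Axes: z up, x from the jig's front to its hinge (along the loaded tile's 80 mm side), y across. Pins leave the tile 2 mm of play on every side; its long sides stay open to fingers for 60 mm between pins. Hard stops, low bars at x +-35, lie 8 mm below the unpressed tile.
- plunger (a joint): Travel (m) of the sprung plunger, a brass disc 36 mm across in the middle of the nest, top 42 mm above the shelf when relaxed: 0 relaxed, grows as pressed down, about 0.008 when the tile lies on the hard stops. The spring pushes up with 3 N relaxed (tile and lid alone hardly press it) and 12 N at the stops.
- lid (a joint): Lid angle (rad): 0 level, fully shut on a tile on the hard stops; 1.57 upright; starts leaning back at 1.6 to 1.85. The stiff, damped hinge keeps the lid standing near upright; below about 1.0 it sinks slowly by its weight (0.2 kg) and rests on the raised tile at about 0.11. A rubber bar under it, 70 mm from the hinge, presses the tile. Fully home takes about 6 N at the front; it rises when let go.
- lid_hinge (a point): Middle of the lid's hinge line, fixed in the jig, 70 mm along +x from the nest point, 56 mm above the shelf; axes as the nest's. The lid is an aluminium plate reaching 150 mm from the hinge, 96 mm wide, 6 mm thick; its underside passes through the hinge line and the plate lies above it when shut.
- jig_top (a point): Centre of the top of the jig's block, 30 mm above the shelf, below the nest point, axes as the nest's: grey plastic block 160 (x) by 130 (y) by 30 mm that does not move. Eight upright steel pins 6 mm thick with pointed ends rise to 52 mm above the shelf, four at x +-33, y +-35 and four at x +-45, y +-18 mm from this point.
- lid_front (a point): Point on the lid's upper (outer) face, mid-width, 138 mm from the hinge and 12 mm from the free edge: where to press. Moves with the lid; 62 mm above the shelf when fully shut. Axes: z out of the outer face, x from the free edge to the hinge.
- cup: Bystander: copper wind cup, an open bowl 68 mm across the rim, 34 mm high; origin at its underside. To be left alone.
- spanner: Bystander: steel spanner with a rubber grip, about 190 mm long and 14 mm high, lying along its x; to be left alone.
- screwdriver: Bystander: screwdriver lying behind the jig; to be left alone.
- jar: Bystander: jar 56 mm across, 60 mm high; to be left alone.
- junction_box: Bystander: grey box 85 by 60 by 41 mm; to be left alone.
- arm1: Bystander: flat aluminium anemometer arm 6 by 36 by 168 mm, standing upright in a slot of the wooden stand (170 by 70 by 50 mm) at the robot's right, top 180 mm above the shelf; origin at its foot. To be left alone.
- arm2: Bystander: as arm1, next slot.
- arm3: Bystander: as arm1, third slot.
- arm4: Bystander: as arm1, fourth slot.
Things that resemble listed ones, but are neither listed nor needed, are in the scene too. Of the things that look like the part that bears tile_mid, take the one that is farthest to the robot's left at the start.

How it is judged:
By the outcome, as a careful person would: the job done as asked, in the order asked, and still so for the second after the job is handed in, while the arm keeps its last pose, push and grip.
It also fails if it takes over 69 s, if anything falls off the work surface, if the arm or the gripper's body presses on something with over 40 N, if the wrist force passes 120 N, or if a joint passes its speed limit or range.

## Working session

There is one attempt and no reset: what is moved stays moved. The work goes in short steps, Python scripts to look and compute and a tool call to move; the robot and the scene stay as the last step left them, time stands still between calls to the robot, and variables do not carry over. Pictures are saved under pics/ and viewed, at most 10 in all, crops included, and the job is handed in when it is done.

Besides the shell and the picture viewer there is one more tool, called after "Call:" as name([rows], argument=value, ...), one row to a line, values as JSON. move_arm: Moves the arm, as the interface text tells. Its arguments: {"type":"object","properties":{"motion":{"type":"array"},"force":{"type":"number"}},"required":["motion"]}

```bash
ls; mkdir -p pics; cat > h.py <<'E'
import numpy as np,cv2
from workcell import bot
from scipy.spatial.transform import Rotation as R
def grab(n):
    f=bot.grab_frame(n); return f
def world(f,u,v,r=2):
    # median depth around the pixel
    p=f["range_z"][v-r:v+r+1,u-r:u+r+1]; p=p[p>0]; z=np.median(p)
    K=f["K"]; c=np.array([(u-K[0,2])/K[0,0]*z,(v-K[1,2])/K[1,1]*z,z])
    Rm=cv2.Rodrigues(np.array(f["rvec"],float))[0]
    return Rm.T@(c-np.array(f["tvec"]).ravel())
def cloud(f):
    K=f["K"]; z=f["range_z"]; v,u=np.indices(z.shape)
    c=np.stack([(u-K[0,2])/K[0,0]*z,(v-K[1,2])/K[1,1]*z,z],-1)
    Rm=cv2.Rodrigues(np.array(f["rvec"],float))[0]
    w=(c-np.array(f["tvec"]).ravel())@Rm
    w[z<=0]=np.nan
    return w
def save(img,name,s=1):
    cv2.imwrite("pics/"+name,cv2.resize(cv2.cvtColor(img,cv2.COLOR_RGB2BGR),None,fx=s,fy=s,interpolation=cv2.INTER_CUBIC))
E
python3 - <<'E'
from h import *
import pickle
o=bot.get_obs();print(o)
for n in("scene","side"):
    f=grab(n);save(f["image"],n+"0.png",1.25);pickle.dump(f,open(n+".pkl","wb"));print(n,f["K"],-cv2.Rodrigues(np.array(f["rvec"],float))[0].T@np.array(f["tvec"]).ravel())
E
```

```text
pics
{'clock': 0.0, 'joint_pos': array([ 1.26479703,  0.41187319, -0.01273268,  1.59702878,  0.00557021,
        1.13430135, -0.08219413]), 'qvel': array([ 1.30536372e-03,  3.20575177e-04, -9.00879138e-05, -1.72646829e-03,
        3.80438594e-04, -1.68137156e-03,  3.47966896e-04]), 'joint_torque': array([-9.97935422e-04, -6.00619841e+01,  6.82123639e-01, -2.99412525e+01,
        1.40103407e-02,  1.07752395e-02,  5.44756449e-05]), 'position': array([ 0.14710372, -0.60697509,  0.25247582]), 'orientation': array([-7.76830558e-04,  9.92937273e-01,  1.18637902e-01, -1.31383444e-04]), 'contact_force': array([ 1.08908591,  0.22509717, -0.43641658]), 'wrist_torque': array([ 0.02760728, -0.06236114,  0.00902305]), 'grasp_force': 0.0, 'width': 0.0850629425420632}
scene [[371.19883525   0.         315.83458799]
 [  0.         371.19883525 197.07980728]
 [  0.           0.           1.        ]] [ 1.02969731 -0.53584766  1.14164781]
side [[477.75907352   0.         313.617978  ]
 [  0.         477.75907352 185.88352595]
 [  0.           0.           1.        ]] [-0.00411151 -0.88759702  1.11529706]
```

View pics/scene0.png

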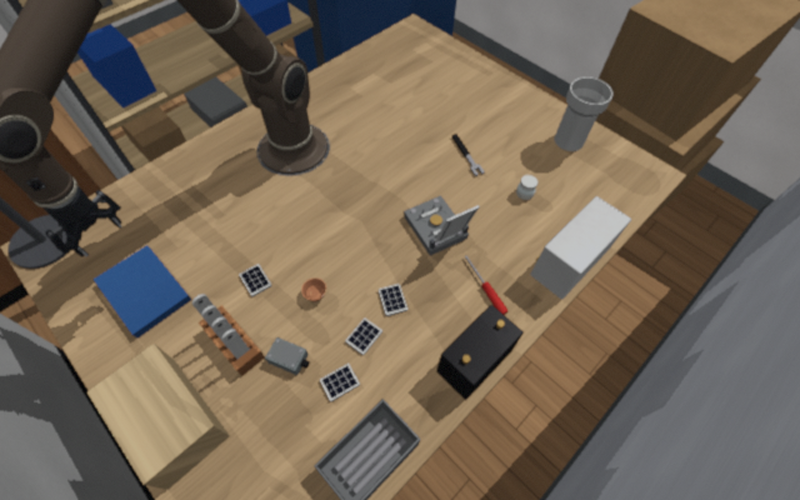

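View pics/side0.png

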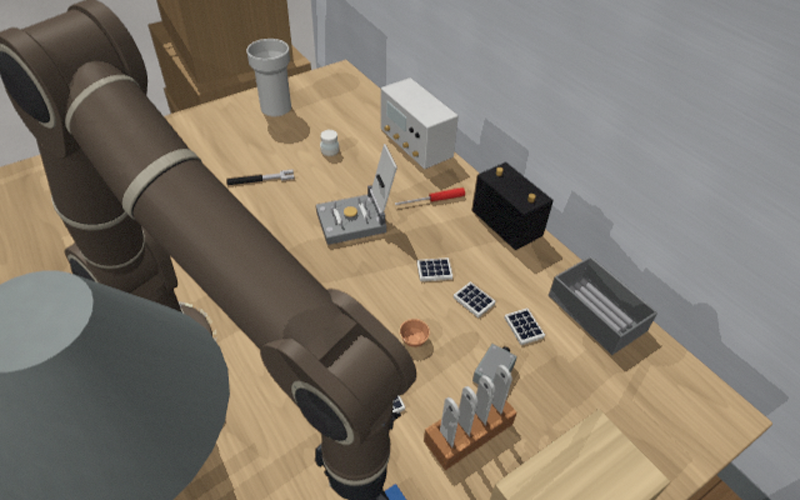

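Four look-alike tiles in the scene view: (255,280), (392,299), (363,336) and (340,382). The jig is at (437,223). I'll measure their world y to find the leftmost.

```bash
python3 - <<'E'
from h import *
import pickle
f=pickle.load(open("scene.pkl","rb"));w=cloud(f);im=f["image"]
for u,v in[(255,280),(392,299),(363,336),(340,382)]:
    u,v=int(u/1.25),int(v/1.25)
    sl=(slice(v-22,v+23),slice(u-22,u+23)); p=w[sl].reshape(-1,3);c=im[sl].reshape(-1,3).astype(int)
    m=(p[:,2]>.007)&(p[:,2]<.02); q=p[m]
    r=cv2.minAreaRect((q[:,:2]*1000).astype(np.float32)); print((u,v),np.nanmedian(q[:,2]),r,m.sum())
# jig: block top
p=w[140:215,300:400].reshape(-1,3);m=(p[:,2]>.024)&(p[:,2]<.035);q=p[m]
m2=np.linalg.norm(q[:,:2]-np.median(q[:,:2],0),axis=1)<.13
print("jig",np.median(q,0),cv2.minAreaRect((q[m2,:2]*1000).astype(np.float32)))
q=p[(p[:,2]>.065)];print("lid",len(q),q.min(0),q.max(0));a=q-q.mean(0);print(q.mean(0),np.linalg.svd(a,full_matrices=False)[1:])
a=im[130:230,280:420];b=im[200:270,270:350]
save(a,"jig.png",5);
s=np.hstack([cv2.resize(im[205:275,265:345],(560,490),interpolation=cv2.INTER_CUBIC)]);save(s,"tile.png")
g=pickle.load(open("side.pkl","rb"));w=cloud(g)
sl=(slice(205,225),slice(330,365)); p=w[sl].reshape(-1,3);m=(p[:,2]>.007)&(p[:,2]<.02)
print("side tile",cv2.minAreaRect((p[m,:2]*1000).astype(np.float32)))
p=w[145:200,245:320].reshape(-1,3);m=(p[:,2]>.026)&(p[:,2]<.034);print("side jig",cv2.minAreaRect((p[m,:2]*1000).astype(np.float32)))
E
```

```text
(204, 224) 0.012215341343966998 ((330.3404846191406, -391.89990234375), (74.70267486572266, 86.40788269042969), 80.74407196044922) 366
(313, 239) 0.012432706508914863 ((648.809326171875, -176.18002319335938), (93.56108093261719, 150.84584045410156), 23.852432250976562) 439
(290, 268) 0.012278775786786506 ((660.645263671875, -269.5847473144531), (60.66828155517578, 188.90367126464844), 7.955431938171387) 484
(272, 305) 0.012426599411787474 ((709.8201904296875, -378.7074279785156), (124.00493621826172, 69.05831146240234), 77.13219451904297) 531
jig [0.53960363 0.09023828 0.03005352] ((554.76171875, 103.82103729248047), (131.54539489746094, 162.21531677246094), 73.6229248046875)
lid 373 [0.60076074 0.02805466 0.06512275] [0.67044628 0.1368671  0.20524192]
[0.64400758 0.0739907  0.1443463 ] (array([0.85171889, 0.57119018, 0.03187294]), array([[-0.2287406 , -0.00580872, -0.97347008],
       [ 0.27634304,  0.95845851, -0.0706527 ],
       [ 0.93344109, -0.28517282, -0.21763318]]))
side tile ((639.0281372070312, -153.0648193359375), (72.34981536865234, 94.60134887695312), 57.41752243041992)
side jig ((548.9821166992188, 107.70543670654297), (139.69625854492188, 158.96229553222656), 73.64794921875)
```

View pics/jig.png

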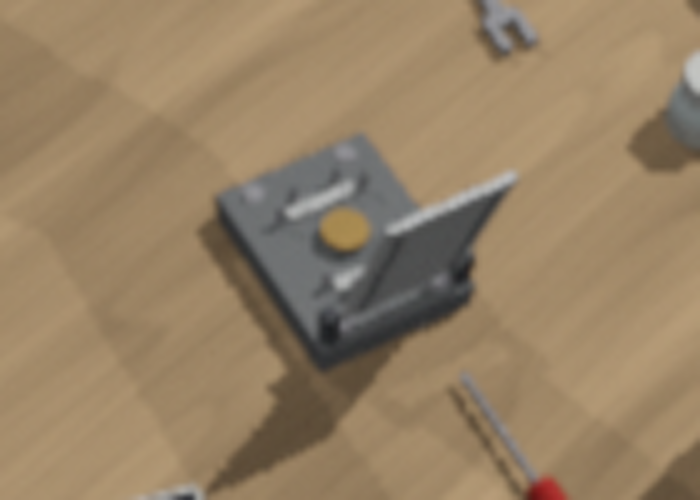

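View pics/tile.png

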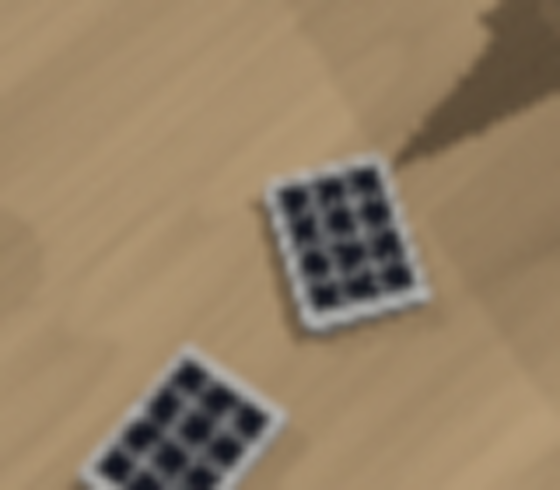

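The target tile is the one at (392,299). It is cells-up, white, and has the largest y. In the crops its corners are at (268,183), (382,155), (430,295) and (312,332). The jig block's top corners are at (220,200), (362,137), (325,350 or so) and (468,290), with the brass plunger at (345,230).

```bash
cat >> h.py <<'E'
def plane(f,u,v,z):
    K=f["K"];Rm=cv2.Rodrigues(np.array(f["rvec"],float))[0];C=-Rm.T@np.array(f["tvec"]).ravel()
    d=Rm.T@np.array([(u-K[0,2])/K[0,0],(v-K[1,2])/K[1,1],1]);return C+d*(z-C[2])/d[2]
def pose():
    o=bot.get_obs();q=o["orientation"];return np.array(o["position"]),R.from_quat([q[1],q[2],q[3],q[0]]),o
def target(yaw): # tool down, tool x at yaw deg
    return R.from_euler('z',yaw,degrees=True)*R.from_euler('x',180,degrees=True)
def go(x,y,z,yaw,p=None,r=None):
    if p is None: p,r,_=pose()
    s=r.inv().apply(np.array([x,y,z])-p)*100;t=np.degrees((r.inv()*target(yaw)).as_rotvec())
    print("shift cm",s.round(2),"turn deg",t.round(2),"rows",max(np.linalg.norm(s)/4.17,np.linalg.norm(t)/7.16).round(1))
E
python3 - <<'E'
from h import *
import pickle
f=pickle.load(open("scene.pkl","rb"))
P=[plane(f,265+(a+.5)/7-.5,205+(b+.5)/7-.5,.012)[:2] for a,b in[(268,183),(382,155),(430,295),(312,332)]]
P=np.array(P);print("tile",P.round(4),P.mean(0),[np.linalg.norm(P[i]-P[i-1]).round(3) for i in range(4)])
L=P[2]+P[3]-P[0]-P[1];yt=np.degrees(np.arctan2(L[1],L[0]));print("yaw",yt)
P=np.array([plane(f,280+a/5,130+b/5,.03)[:2] for a,b in[(220,200),(362,137)]]);print("jig front",P.round(4),P.mean(0))
pl=plane(f,280+345/5,130+229/5,.042);print("plunger",pl)
d=P[1]-P[0];n=np.array([d[1],-d[0]])/np.linalg.norm(d);print("ang",np.degrees(np.arctan2(n[1],n[0])),np.linalg.norm(d),P.mean(0)+.08*n)
print(bot.tip_reach)
yt=(yt+90)%180-90
go(.645,-.165,.20,yt)
E
```

```text
tile [[ 0.5908 -0.1577]
 [ 0.6184 -0.107 ]
 [ 0.6875 -0.143 ]
 [ 0.6624 -0.1964]] [ 0.6397889  -0.15102829] [np.float64(0.081), np.float64(0.058), np.float64(0.078), np.float64(0.059)]
yaw -27.935611293067964
jig front [[0.468  0.0653]
 [0.5007 0.1852]] [0.48437402 0.12523536]
plunger [0.55568344 0.10601214 0.042     ]
ang -15.243270449008323 0.12425576622998463 [0.56155947 0.10420193]
0.022
shift cm [ 58.81 -31.22   5.29] turn deg [-7.000e-02  4.000e-02  4.156e+01] rows 16.0
```

Call:
move_arm([
  [3.6,-2,-2,0,0,0,8.5],
  [7.3,-4,-3,0,0,0,8.5],
  [11,-6,-3,0,0,0,8.5],
  [14.6,-8,-3,0,0,0,8.5],
  [18.3,-10,-3,0,0,0,8.5],
  [22,-12.2,-3,0,0,0,8.5],
  [25.6,-14.3,-3,0,0,0,8.5],
  [29.3,-16.4,-3,0,0,0,8.5],
])

```text
clock: 0.77
position: [0.3884, -0.3827, 0.2832]
orientation: [-0.0, 0.993, 0.119, -0.0]
contact_force: [1.2, 0.2, 0.5]
width: 0.085
grasp_force: 0.0
```

Call:
move_arm([
  [3.6,-2,0,0,0,6,8.5],
  [7.3,-4,0,0,0,12,8.5],
  [11,-6,0,0,0,18,8.5],
  [14.6,-8,1,0,0,24,8.5],
  [18.3,-10,3,0,0,30,8.5],
  [22,-12.2,5,0,0,36,8.5],
  [25.6,-14.3,7,0,0,41.6,8.5],
  [29.3,-16.3,8,0,0,41.6,8.5],
])

```text
clock: 1.43
position: [0.6212, -0.1674, 0.2063]
orientation: [0.0, 0.97, -0.245, -0.001]
contact_force: [0.4, -0.3, 0.8]
width: 0.0852
grasp_force: 0.0
```

Call:
move_arm([
  [0,0,0,0,0,0,8.5],
  [0,0,0,0,0,0,8.5],
  [0,0,0,0,0,0,8.5],
])

```text
clock: 1.68
position: [0.6208, -0.1688, 0.2078]
orientation: [0.0, 0.97, -0.241, -0.001]
contact_force: [-0.0, -0.2, 1.0]
width: 0.085
grasp_force: 0.0
```

```bash
cat >> h.py <<'E'
def wpix(f,p,r,P):
    # world point -> wrist pixel
    M=np.array(f["mount"]);t=r.inv().apply(np.array(P)-p);c=M[:3,:3].T@(t-M[:3,3]);K=f["K"]
    h=np.hypot(c[0],c[1]);th=np.arctan2(h,c[2]);return K[0,2]+K[0,0]*th*c[0]/h,K[1,2]+K[1,1]*th*c[1]/h
def wplane(f,p,r,u,v,z):
    M=np.array(f["mount"]);K=f["K"];a=np.array([(u-K[0,2])/K[0,0],(v-K[1,2])/K[1,1]]);th=np.linalg.norm(a)
    d=np.r_[a/th*np.sin(th),np.cos(th)];d=r.apply(M[:3,:3]@d);C=p+r.apply(M[:3,3]);return C+d*(z-C[2])/d[2]
E
python3 - <<'E'
from h import *
import pickle
p,r,o=pose();f=grab("wrist");pickle.dump((f,p,r),open("w1.pkl","wb"));print(p,r.as_euler('zyx',degrees=True),o["clock"],o["width"])
print(f["mount"],f["K"])
save(f["image"],"w1.png",1.25)
E
```

```text
[ 0.62081692 -0.16880602  0.20779533] [ 2.79260925e+01 -8.56683007e-02  1.79984943e+02] 1.6833 0.08496374236946029
[[-2.37314643e-04 -9.65865017e-01 -2.59045774e-01  6.50831021e-02]
 [ 9.99999954e-01 -1.80205708e-04 -2.44204882e-04  7.76388571e-04]
 [ 1.89187425e-04 -2.59045820e-01  9.65865015e-01 -1.19694346e-01]
 [ 0.00000000e+00  0.00000000e+00  0.00000000e+00  1.00000000e+00]] [[309.70691629   0.         316.18176804]
 [  0.         309.70691629 199.64664104]
 [  0.           0.           1.        ]]
```

View pics/w1.png

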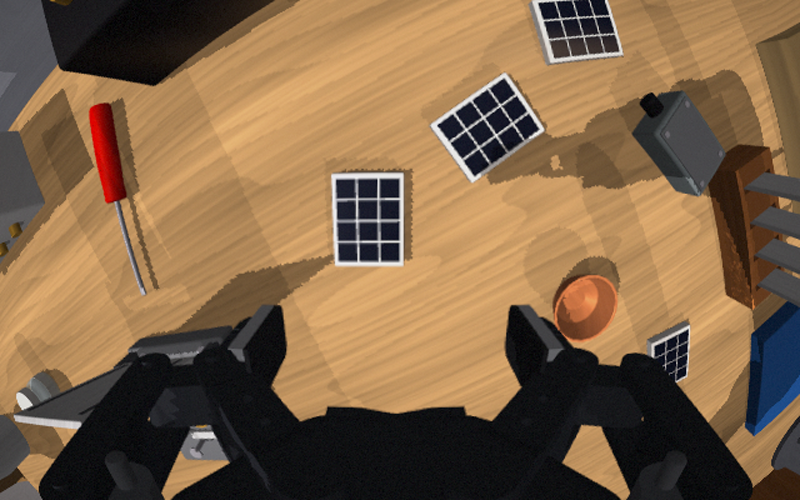

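The tile is at (368,220) in the wrist view, with corners (332,174), (404,174), (404,265) and (335,266). The axes are nearly parallel to the gripper, and the neighbouring tile and the cup are clear.

```bash
python3 - <<'E'
from h import *
import pickle
f,p,r=pickle.load(open("w1.pkl","rb"))
P=np.array([wplane(f,p,r,(a+.5)/1.25-.5,(b+.5)/1.25-.5,.012)[:2] for a,b in[(332,174),(404,174),(404,265),(335,266)]])
print(P.round(4),P.mean(0),[np.linalg.norm(P[i]-P[i-1]).round(3) for i in range(4)])
L=P[0]+P[1]-P[2]-P[3];y=np.degrees(np.arctan2(L[1],L[0]));W=P[1]+P[2]-P[0]-P[3];print(y,np.degrees(np.arctan2(W[1],W[0]))+90)
go(*P.mean(0),.10,-28); go(*P.mean(0),.026,-28)
# wrist sees the jig? depth-based fit of cloud
print(wpix(f,p,r,[.6398,-.151,.012]))
E
```

```text
[[ 0.6839 -0.1446]
 [ 0.6558 -0.1963]
 [ 0.5875 -0.1605]
 [ 0.6144 -0.1076]] [ 0.63542578 -0.15225292] [np.float64(0.079), np.float64(0.059), np.float64(0.077), np.float64(0.059)]
-27.848553156419555 -27.721025469201805
shift cm [ 0.49 -2.27 10.84] turn deg [ 0.06  0.02 -0.03] rows 2.7
shift cm [ 0.49 -2.28 18.24] turn deg [ 0.06  0.02 -0.03] rows 4.4
(np.float64(291.5516845117168), np.float64(173.36081241076158))
```

Call:
move_arm([
  [0.3,-1.2,3,0,0,0,7.4],
  [0.6,-2.3,6,0,0,0,7.4],
  [0.6,-2.35,9,0,0,0,7.4],
  [0.6,-2.35,12,0,0,0,7.4],
  [0.6,-2.35,14.5,0,0,0,7.4],
  [0.6,-2.35,16.5,0,0,0,7.4],
  [0.6,-2.35,17.6,0,0,0,7.4],
  [0.6,-2.35,17.6,0,0,0,7.4],
])

```text
clock: 2.4
position: [0.6355, -0.1522, 0.0305]
orientation: [0.0, 0.97, -0.243, -0.002]
contact_force: [-0.4, -0.4, 0.4]
width: 0.0738
grasp_force: 0.0
```

Call:
move_arm([
  [0,0,0.3,0,0,0,7.2],
  [0,0,0.6,0,0,0,7.2],
])

```text
clock: 2.57
position: [0.6386, -0.1517, 0.0283]
orientation: [0.0, 0.97, -0.242, 0.002]
contact_force: [0.7, -0.0, 0.2]
width: 0.0719
grasp_force: 0.0
```

```bash
python3 - <<'E'
from h import *
p,r,o=pose();f=grab("wrist");print(p,o["contact_force"],o["width"],o["clock"])
save(f["image"][150:400,100:540],"w2.png",1.8)
g=grab("side");save(g["image"],"s2.png")
E
```

```text
[ 0.63857888 -0.15166093  0.02825162] [ 0.73104121 -0.00480903  0.22287867] 0.07189750001876122 2.5667
```

View pics/w2.png

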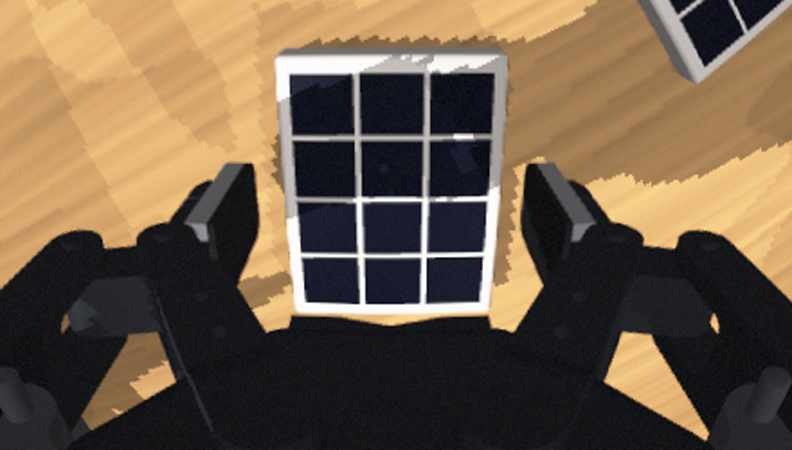

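The tile sits centred between the pads, from x 285 to 500 against pads at 255 and 525. The tips still look above the shelf, so I'll feel downwards gently.

Call:
move_arm([
  [0,0,0.15,0,0,0,7.0],
  [0,0,0.3,0,0,0,7.0],
  [0,0,0.3,0,0,0,7.0],
])

```text
clock: 2.92
position: [0.6376, -0.1507, 0.0237]
orientation: [0.0, 0.97, -0.242, 0.0]
contact_force: [0.4, -0.3, 0.2]
width: 0.0697
grasp_force: 0.0
```

Call:
move_arm([
  [0,0,0.15,0,0,0,6.8],
  [0,0,0.3,0,0,0,6.8],
  [0,0,0.3,0,0,0,6.8],
])

```text
clock: 3.17
position: [0.6373, -0.1507, 0.0201]
orientation: [0.0, 0.97, -0.242, -0.0]
contact_force: [-0.6, -0.4, 0.1]
width: 0.0679
grasp_force: 0.0
```

Call:
move_arm([
  [0,0,0.15,0,0,0,6.6],
  [0,0,0.25,0,0,0,6.6],
  [0,0,0.25,0,0,0,6.6],
])

```text
clock: 3.42
position: [0.6373, -0.1507, 0.0177]
orientation: [0.0, 0.97, -0.242, -0.0]
contact_force: [-0.7, -0.6, -0.4]
width: 0.066
grasp_force: 0.0
```

Call:
move_arm([
  [0,0,0.1,0,0,0,6.5],
  [0,0,0.2,0,0,0,6.5],
  [0,0,0.2,0,0,0,6.5],
])

```text
clock: 3.67
position: [0.6376, -0.1508, 0.016]
orientation: [0.0, 0.97, -0.242, 0.0]
contact_force: [-0.7, 0.6, -0.1]
width: 0.0652
grasp_force: 0.0
```

Call:
move_arm([
  [0,0,0,0,0,0,6.2],
  [0,0,0,0,0,0,5.9],
  [0,0,0,0,0,0,5.5],
  [0,0,0,0,0,0,5.5],
  [0,0,0,0,0,0,5.5],
  [0,0,0,0,0,0,5.5],
], force=35)

```text
clock: 4.17
position: [0.6383, -0.1509, 0.0174]
orientation: [0.0, 0.97, -0.242, 0.001]
contact_force: [-2.0, -0.4, 9.9]
width: 0.0589
grasp_force: 38.9
```

Call:
move_arm([
  [0,0,-0.4,0,0,0,5.5],
  [0,0,-1,0,0,0,5.5],
  [0,0,-2,0,0,0,5.5],
  [0,0,-4,0,0,0,5.5],
  [0,0,-6,0,0,0,5.5],
  [0,0,-8,0,0,0,5.5],
  [0,0,-10,0,0,0,5.5],
  [0,0,-10,0,0,0,5.5],
])

```text
clock: 4.83
position: [0.6399, -0.1512, 0.1211]
orientation: [-0.0, 0.97, -0.242, 0.003]
contact_force: [1.5, -0.4, -0.8]
width: 0.0591
grasp_force: 38.1
```

```bash
python3 - <<'E'
from h import *
import pickle
p,r,o=pose();f=grab("wrist");print(p,o["contact_force"],o["width"],o["grasp_force"])
g=grab("side")
save(np.hstack([f["image"][150:400,150:500],g["image"][120:370,200:550]]),"w3.png",1.14)
w=cloud(g);t=w.reshape(-1,3);m=(np.hypot(t[:,0]-p[0],t[:,1]-p[1])<.06)&(t[:,2]>.05)&(t[:,2]<.13)
print(np.nanmedian(t[m],0), m.sum())
go(.556,.105,.14,-16.4)
E
```

```text
[ 0.6398979  -0.15120243  0.12112993] [ 1.48087308 -0.44944304 -0.79267934] 0.05912633154384714 38.147571086883545
[ 0.61975897 -0.15365486  0.11500026] 332
shift cm [-19.24 -18.75  -2.3 ] turn deg [ -0.02  -0.12 -11.58] rows 6.5
```

View pics/w3.png

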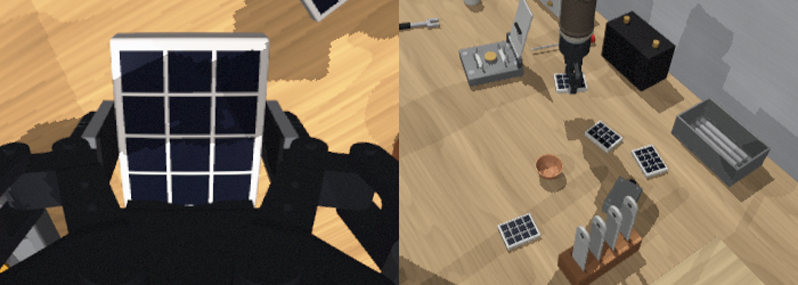

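Tile held level in the grip. Its near and far edges are at rows 205 and 50 of the left crop. I'll measure its offset in the hand, then carry it over the jig with the lid still standing open.

```bash
python3 - <<'E'
from h import *
p,r,o=pose();f=grab("wrist")
im=cv2.cvtColor(f["image"],cv2.COLOR_RGB2GRAY)
for a,b in[(114,52),(266,49),(254,205),(126,205),(112,40),(268,38)]:
    u,v=150+(a+.5)/1.14-.5,150+(b+.5)/1.14-.5
    for dz in((-.0045,) if b>45 else (-.0165,)):
        P=wplane(f,p,r,u,v,p[2]+dz);print((u,v),(r.inv().apply(P-p)*1000).round(1))
print(im[170:200,240].tolist()); print(im[315:345,240].tolist())
E
```

```text
(249.93859649122808, 195.55263157894737) [ 33.5 -27.1   4.6]
(383.2719298245614, 192.92105263157896) [34.7 28.9  4.6]
(372.7456140350877, 329.7631578947369) [-36.7  29.5   4.4]
(260.46491228070175, 329.7631578947369) [-36.7 -27.6   4.4]
(248.18421052631578, 185.0263157894737) [ 35.5 -30.4  16.6]
(385.0263157894737, 183.2719298245614) [36.3 32.2 16.6]
[180, 186, 189, 193, 196, 195, 191, 188, 186, 187, 187, 190, 192, 193, 194, 194, 193, 193, 192, 192, 186, 184, 188, 192, 193, 197, 198, 199, 198, 195]
[18, 23, 19, 21, 21, 20, 27, 20, 25, 22, 21, 21, 22, 19, 22, 24, 20, 18, 19, 27, 18, 24, 20, 19, 25, 23, 24, 25, 25, 20]
```

Call:
move_arm([
  [-2.5,-2.4,-3,0,0,-2,5.5],
  [-5,-4.8,-5,0,0,-4,5.5],
  [-7.5,-7.2,-6,0,0,-6,5.5],
  [-10,-9.6,-6,0,0,-8,5.5],
  [-12.5,-12,-6,0,0,-10,5.5],
  [-15,-14.4,-6,0,0,-11.6,5.5],
  [-17.5,-16.8,-6,0,0,-11.6,5.5],
  [-19.2,-18.7,-6,0,0,-11.6,5.5],
])

```text
clock: 5.65
position: [0.5534, 0.1074, 0.1748]
orientation: [-0.0, 0.99, -0.141, -0.001]
contact_force: [-0.2, 0.1, -1.0]
width: 0.0592
grasp_force: 38.5
```

Call:
move_arm([
  [0,0,0,0,0,0,5.5],
  [0,0,0,0,0,0,5.5],
  [0,0,0,0,0,0,5.5],
])

```text
clock: 5.9
position: [0.5553, 0.1037, 0.175]
orientation: [0.001, 0.99, -0.142, -0.001]
contact_force: [-0.3, -0.7, -1.2]
width: 0.0592
grasp_force: 38.5
```

```bash
python3 - <<'E'
from h import *
import pickle
p,r,o=pose();f=grab("wrist");print(p,r.as_euler('zyx',degrees=True),o["clock"],o["width"]);pickle.dump((f,p,r),open("w4.pkl","wb"))
save(f["image"][60:400,100:540],"w4.png",1.76)
E
```

```text
[0.55533749 0.10366498 0.1750356 ] [ 1.63807100e+01 -8.87438726e-02  1.79943279e+02] 5.9 0.05915179453259689
```

View pics/w4.png

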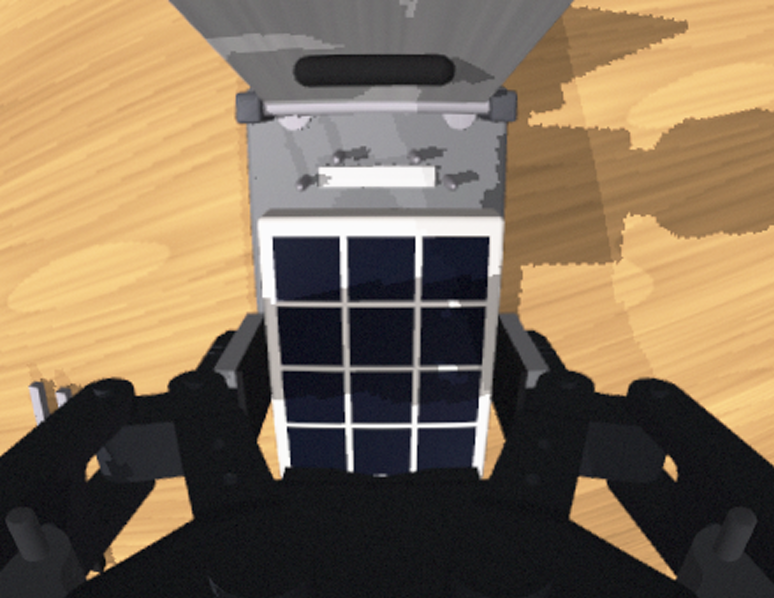

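Jig view from above: pin tips are at about (340,155), (417,155), (303,182) and (453,181), the far stop bar is centred at (377,177), and the tile's far edge runs (260,217)–(503,217). The lid stands open beyond.

```bash
python3 - <<'E'
from h import *
import pickle
f,p,r=pickle.load(open("w4.pkl","rb"))
def T(a,b,z):
    P=wplane(f,p,r,100+(a+.5)/1.76-.5,60+(b+.5)/1.76-.5,z);return (r.inv().apply(P-p)*1000).round(1),P.round(4)
for n,pts,z in[("pins45",[(340,154),(417,154)],.052),("pins33",[(303,182),(454,181)],.052),("bar",[(318,177),(436,177)],.034),("hinge",[(262,106),(491,105)],.056),("tile far top",[(260,218),(503,217)],p[2]-.0045),("tile far bot",[(258,211),(504,210)],p[2]-.0165)]:
    for q in pts: print(n,*T(*q,z))
# depth around wrist: tile top & block top
z=f["range_z"];print("depth tile top",z[60+250//2+20,100+377*10//18],)
# enlarge pins numeric: top-of-block by range cloud
s=cv2.resize(cv2.cvtColor(f["image"][130:190,255:375],cv2.COLOR_RGB2BGR),None,fx=6,fy=6,interpolation=cv2.INTER_CUBIC);cv2.imwrite("pics/pins.png",s)
E
```

```text
pins45 [ 42.4 -17.6 123. ] [0.6008 0.1084 0.052 ]
pins45 [ 42.4  16.8 123. ] [0.5911 0.0755 0.052 ]
pins33 [ 29.9 -34.5 123. ] [0.5936 0.1282 0.052 ]
pins33 [ 30.3  33.7 123. ] [0.5747 0.0627 0.052 ]
bar [ 29.7 -29.7 141. ] [0.592  0.1237 0.034 ]
bar [ 29.6  27.3 141. ] [0.5758 0.069  0.034 ]
hinge [ 64.8 -51.6 118.9] [0.6318 0.1348 0.056 ]
hinge [ 65.  49. 119.] [0.6037 0.0382 0.056 ]
tile far top [ 38.6 -27.9   4.4] [0.6002 0.1196 0.1705]
tile far top [38.8 29.6  4.5] [0.5842 0.0643 0.1705]
tile far bot [ 37.9 -31.1  16.4] [0.6004 0.1228 0.1585]
tile far bot [38.1 32.5 16.5] [0.5827 0.0617 0.1585]
depth tile top 0.13042729
```

View pics/pins.png

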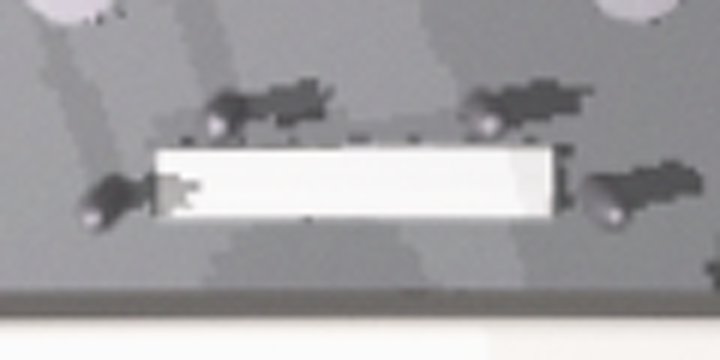

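```bash
python3 - <<'E'
from h import *
import pickle
f,p,r=pickle.load(open("w4.pkl","rb"))
N=[]
for (a,b),x,y in[((217,120),45,-18),((488,122),45,18),((92,217),33,-35),((613,215),33,35)]:
    P=wplane(f,p,r,255+(a+.5)/6-.5,130+(b+.5)/6-.5,.051);q=(r.inv().apply(P-p)*1000);print(q.round(1));N.append((q[:2],(x,y)))
A=np.array([n[0] for n in N]);B=np.array([n[1] for n in N],float)
a=A-A.mean(0);b=B-B.mean(0);th=np.arctan2((b[:,0]*a[:,1]-b[:,1]*a[:,0]).sum(),(a*b).sum())
c,s=np.cos(th),np.sin(th);Rm=np.array([[c,-s],[s,c]]);n=A.mean(0)-Rm@B.mean(0)
print("nest in tool mm",n,"turn deg about tool z",np.degrees(th),"resid",(A-B@Rm.T-n).round(1))
for a,b in[(155,147),(553,147),(155,217),(553,217)]:
    P=wplane(f,p,r,255+(a+.5)/6-.5,130+(b+.5)/6-.5,.034);print("bar",(r.inv().apply(P-p)*1000).round(1))
# tile far edge from crop bottom
for (a,b) in [(10,318),(700,318)]:
    P=wplane(f,p,r,255+(a+.5)/6-.5,130+(b+.5)/6-.5,p[2]-.0045);print("tile top far",(r.inv().apply(P-p)*1000).round(1))
for (a,b) in [(10,291),(700,291)]:
    P=wplane(f,p,r,255+(a+.5)/6-.5,130+(b+.5)/6-.5,p[2]-.0165);print("tile bot far",(r.inv().apply(P-p)*1000).round(1))
P=p+r.apply(np.r_[n/1000,0]);print(P)
E
```

```text
[ 40.5 -19.4 124. ]
[ 40.2  16.2 124. ]
[ 27.7 -36.4 124. ]
[ 27.9  33.1 124. ]
nest in tool mm [-4.93922024 -1.62996104] turn deg about tool z -0.008498642559031423 resid [[ 0.4  0.2]
 [ 0.1 -0.2]
 [-0.4  0.3]
 [-0.2 -0.3]]
bar [ 35.  -29.7 141. ]
bar [ 35.   26.5 141. ]
bar [ 25.  -29.9 141. ]
bar [ 24.9  26.7 141. ]
tile top far [ 39.  -24.2   4.4]
tile top far [38.9 23.5  4.5]
tile bot far [ 38.6 -26.5  16.4]
tile bot far [38.5 25.6 16.5]
[0.55105844 0.10662173 0.1750393 ]
```

Call:
move_arm([
  [-0.2,-0.1,2,0,0,0,5.5],
  [-0.37,-0.24,4,0,0,0,5.5],
  [-0.37,-0.24,6,0,0,0,5.5],
  [-0.37,-0.24,8,0,0,0,5.5],
  [-0.37,-0.24,9.2,0,0,0,5.5],
  [-0.37,-0.24,9.6,0,0,0,5.5],
  [-0.37,-0.24,9.6,0,0,0,5.5],
  [-0.37,-0.24,9.6,0,0,0,5.5],
])

```text
clock: 6.62
position: [0.5533, 0.1074, 0.0804]
orientation: [-0.0, 0.99, -0.143, 0.0]
contact_force: [-0.2, 0.4, -0.4]
width: 0.0594
grasp_force: 38.5
```

```bash
python3 - <<'E'
from h import *
import pickle
p,r,o=pose();f=grab("wrist");print(p,r.as_euler('zyx',degrees=True),o["clock"],o["contact_force"]);pickle.dump((f,p,r),open("w5.pkl","wb"))
save(f["image"][130:260,225:405],"w5.png",4.4)
E
```

```text
[0.55327878 0.10742172 0.08043515] [1.64187178e+01 2.46092388e-02 1.79999697e+02] 6.6167 [-0.22245817  0.38943308 -0.44636126]
```

View pics/w5.png

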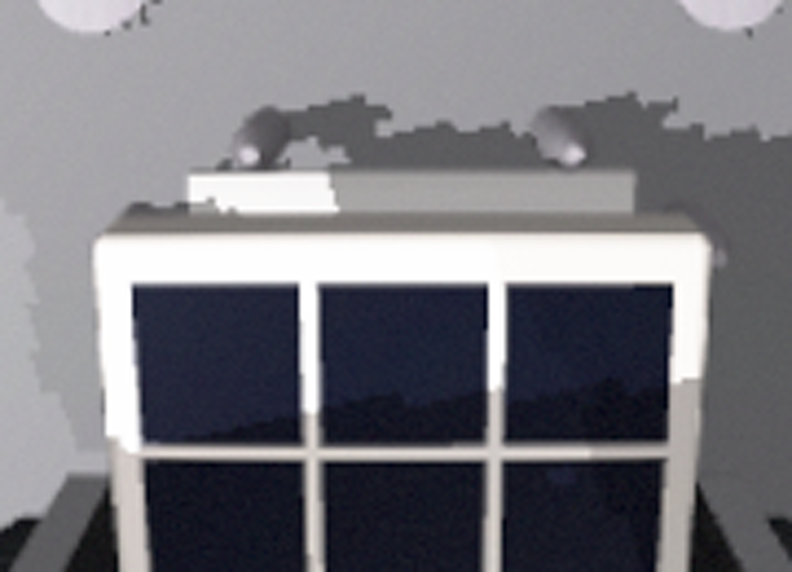

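Pin tips at (248,155), (573,156) and (720,257). The tile's upper far edge is at row 237, x 95–712, and its lower far edge at row about 212.

```bash
python3 - <<'E'
from h import *
import pickle
f,p,r=pickle.load(open("w5.pkl","rb"))
def T(a,b,z): 
    P=wplane(f,p,r,225+(a+.5)/4.4-.5,130+(b+.5)/4.4-.5,z);return (r.inv().apply(P-p)*1000).round(1)
for q in[(248,155),(573,156),(720,257)]: print("pin",T(*q,.051))
for q in[(95,237),(712,237)]: print("tile top",T(*q,p[2]-.0045))
for q in[(112,212),(698,212)]: print("tile bot",T(*q,p[2]-.0165))
for q in[(188,172),(635,172)]: print("bar far edge x40, y+-28",T(*q,.034))
E
```

```text
pin [ 42.5 -16.5  29.5]
pin [42.4 19.6 29.5]
pin [31.  36.9 29.4]
tile top [ 38.6 -28.5   4.5]
tile top [38.6 30.   4.5]
tile bot [ 38.7 -29.4  16.5]
tile bot [38.7 31.2 16.5]
bar far edge x40, y+-28 [ 37.9 -26.1  46.5]
bar far edge x40, y+-28 [37.9 29.6 46.4]
```

Call:
move_arm([
  [-0.1,0.08,0,0,0,0,5.5],
  [-0.1,0.08,0.4,0,0,0,5.5],
  [-0.1,0.08,0.8,0,0,0,5.5],
  [-0.1,0.08,1.2,0,0,0,5.5],
  [-0.1,0.08,1.5,0,0,0,5.5],
  [-0.1,0.08,1.7,0,0,0,5.5],
  [-0.1,0.08,1.7,0,0,0,5.5],
  [-0.1,0.08,1.7,0,0,0,5.5],
])

```text
clock: 7.33
position: [0.5515, 0.1073, 0.0628]
orientation: [0.0, 0.99, -0.142, -0.0]
contact_force: [-0.6, 0.1, -0.7]
width: 0.0588
grasp_force: 38.5
```

Call:
move_arm([
  [0,0,0.1,0,0,0,5.5],
  [0,0,0.2,0,0,0,5.5],
  [0,0,0.2,0,0,0,5.5],
])

```text
clock: 7.58
position: [0.5516, 0.1073, 0.0609]
orientation: [0.0, 0.99, -0.142, -0.0]
contact_force: [0.0, -0.4, -0.5]
width: 0.0594
grasp_force: 38.5
```

Call:
move_arm([
  [0,0,0.1,0,0,0,5.5],
  [0,0,0.2,0,0,0,5.5],
  [0,0,0.2,0,0,0,5.5],
])

```text
clock: 7.83
position: [0.5517, 0.1073, 0.059]
orientation: [-0.0, 0.99, -0.142, 0.0]
contact_force: [-1.0, 0.5, 2.5]
width: 0.0589
grasp_force: 38.8
```

Call:
move_arm([
  [0,0,0.1,0,0,0,5.5],
  [0,0,0.1,0,0,0,5.5],
  [0,0,0.1,0,0,0,5.5],
])

```text
clock: 8.08
position: [0.5517, 0.1074, 0.0582]
orientation: [-0.0, 0.99, -0.142, 0.0]
contact_force: [-0.9, -0.9, 3.4]
width: 0.0586
grasp_force: 38.9
```

Plunger contact felt at about 3 N. I'll release slightly and rise.

Call:
move_arm([
  [0,0,0,0,0,0,6.0],
  [0,0,0,0,0,0,6.3],
  [0,0,0,0,0,0,6.8],
  [0,0,0,0,0,0,6.8],
  [0,0,0,0,0,0,6.8],
])

```text
clock: 8.5
position: [0.5515, 0.1073, 0.0578]
orientation: [0.0, 0.99, -0.142, -0.0]
contact_force: [0.6, 0.1, -0.2]
width: 0.068
grasp_force: 0.0
```

Call:
move_arm([
  [0,0,-0.5,0,0,0,6.8],
  [0,0,-1,0,0,0,6.8],
  [0,0,-2,0,0,0,6.8],
  [0,0,-4,0,0,0,6.8],
  [0,0,-6,0,0,0,6.8],
  [0,0,-8,0,0,0,6.8],
  [0,0,-10,0,0,0,6.8],
  [0,0,-10,0,0,0,6.8],
])

```text
clock: 9.17
position: [0.5538, 0.108, 0.163]
orientation: [-0.001, 0.99, -0.142, 0.003]
contact_force: [0.2, 0.1, -0.4]
width: 0.0682
grasp_force: 0.0
```

```bash
python3 - <<'E'
from h import *
p,r,o=pose();f=grab("wrist");print(p,o["clock"],o["contact_force"],o["width"])
z=f["range_z"];K=f["K"];M=np.array(f["mount"]);v,u=np.indices(z.shape)
a=np.stack([(u-K[0,2])/K[0,0],(v-K[1,2])/K[1,1]],-1);th=np.linalg.norm(a,axis=-1)+1e-9
c=np.concatenate([a/th[...,None]*np.tan(th)[...,None],np.ones(z.shape+(1,))],-1)*z[...,None]
w=r.apply((c@M[:3,:3].T+M[:3,3]).reshape(-1,3))+p
j=np.radians(-16.4);d=w-[.551,.1066,0];x=d[:,0]*np.cos(j)+d[:,1]*np.sin(j);y=-d[:,0]*np.sin(j)+d[:,1]*np.cos(j)
m=(z.ravel()>0)&(abs(x)<.06)&(abs(y)<.045)&(w[:,2]>.046)&(w[:,2]<.07)
q=np.stack([x,y,w[:,2]],1)[m]
A=np.c_[q[:,:2],np.ones(len(q))];k=np.linalg.lstsq(A,q[:,2],rcond=None)[0]
print(m.sum(),"plane z slopes deg",np.degrees(k[:2]),"z0",k[2],"x",np.percentile(q[:,0],[1,99]),"y",np.percentile(q[:,1],[1,50,99]))
m=(z.ravel()>0)&(abs(y)<.055)&(x>.05)&(x<.16)&(w[:,2]>.08);q=np.stack([x,y,w[:,2]],1)[m]
print("lid",len(q),q.min(0) if len(q) else 0,q.max(0) if len(q) else 0)
# pre-contact lid in scene cam
g=grab("scene");t=cloud(g).reshape(-1,3);d=t-[.551,.1066,0];x=d[:,0]*np.cos(j)+d[:,1]*np.sin(j);y=-d[:,0]*np.sin(j)+d[:,1]*np.cos(j)
m=(abs(y)<.06)&(x>.05)&(x<.14)&(t[:,2]>.07)&(t[:,2]<.22);kk=np.polyfit(t[m,2],x[m],1);print("lid x(z)",m.sum(),kk,np.polyval(kk,[.056,.2]),"angle",1.571+np.arctan(kk[0]),y[m].min(),y[m].max(),t[m,2].max())
E
```

```text
[0.55383111 0.10802373 0.16301673] 9.1667 [ 0.22918496  0.08649246 -0.36572429] 0.06819419078243937
7820 plane z slopes deg [-0.3158881  -0.04215511] z0 0.05320406016766087 x [-0.04039247  0.03928527] y [-0.02955528  0.00049011  0.03021832]
lid 25952 [ 0.07473776 -0.0484206   0.08001945] [0.10648929 0.04839474 0.20333671]
lid x(z) 365 [0.21773834 0.06708829] [0.07928164 0.11063596] angle 1.7853920365539153 -0.05475513877428544 0.04821561915976452 0.20572715604322508
```

The tile is level, centred and on the relaxed plunger, with its top at about 54 mm. The lid angle is about 1.79. Next I rise, close the fingers and go behind the lid.

Call:
move_arm([
  [0,0,-4,0,0,0,5],
  [0,0,-8,0,0,0,3],
  [0,0,-11.5,0,0,0,0],
  [2,0,-12,0,0,0,0],
  [6,0,-12,0,0,0,0],
  [10,0,-12,0,0,0,0],
  [14,0,-12,0,0,0,0],
  [15,0,-12,0,0,0,0],
])

```text
clock: 9.93
position: [0.6992, 0.0613, 0.2753]
orientation: [0.001, 0.99, -0.144, -0.0]
contact_force: [-0.7, -1.1, -1.0]
width: -0.0
grasp_force: 0.0
```

Call:
move_arm([
  [0,0,0,0,0,0,0],
  [0,0,2,0,0,0,0],
  [0,0,4,0,0,0,0],
  [0,0,6,0,0,0,0],
  [0,0,8,0,0,0,0],
  [0,0,8,0,0,0,0],
  [0,0,8,0,0,0,0],
])

```text
clock: 10.52
position: [0.694, 0.0655, 0.1968]
orientation: [0.0, 0.99, -0.142, -0.002]
contact_force: [0.1, -0.6, 1.3]
width: -0.0001
grasp_force: 0.0
```

```bash
cat >> h.py <<'E'
def jig():
    p,r,o=pose();j=np.radians(-16.4);d=p-[.551,.1066,0]
    return (1000*np.array([d[0]*np.cos(j)+d[1]*np.sin(j),-d[0]*np.sin(j)+d[1]*np.cos(j),d[2]])).round(1),o
def lid(cam):
    g=grab(cam);t=cloud(g).reshape(-1,3);j=np.radians(-16.4);d=t-[.551,.1066,0];x=d[:,0]*np.cos(j)+d[:,1]*np.sin(j);y=-d[:,0]*np.sin(j)+d[:,1]*np.cos(j)
    return np.stack([x,y,t[:,2]],1)
E
python3 - <<'E'
from h import *
q,o=jig();print(q,o["contact_force"],o["width"],o["clock"])
E
```

```text
[148.8   0.9 196.8] [ 0.06507759 -0.5889755   1.26540922] -8.501886511375126e-05 10.5167
```

Call:
move_arm([
  [-1.2,0,0,0,0,0,0],
  [-2.4,0,0,0,0,0,0],
  [-3,0,0,0,0,0,0],
  [-3.5,0,0,0,0,0,0],
  [-4,0,0,0,0,0,0],
  [-4.5,0,0,0,0,0,0],
  [-5,0,0,0,0,0,0],
  [-5.5,0,0,0,0,0,0],
])

```text
clock: 11.18
position: [0.6425, 0.0805, 0.1981]
orientation: [-0.0, 0.99, -0.143, 0.0]
contact_force: [1.0, 0.0, 0.5]
width: -0.0002
grasp_force: 0.5
```

Call:
move_arm([
  [-0.5,0,0,0,0,0,0],
  [-1,0,0,0,0,0,0],
  [-1.6,0,0,0,0,0,0],
  [-2.2,0,0,0,0,0,0],
  [-2.8,0,0,0,0,0,0],
  [-3.4,0,0,0,0,0,0],
])

```text
clock: 11.68
position: [0.6094, 0.0903, 0.1978]
orientation: [0.0, 0.99, -0.142, -0.0]
contact_force: [0.2, -0.3, -0.7]
width: -0.0003
grasp_force: 0.4
```

```bash
python3 - <<'E'
from h import *
q,o=jig();print(q,o["contact_force"],o["clock"])
t=lid("side")
m=(abs(t[:,1])<.046)&(t[:,0]>-.06)&(t[:,0]<.13)&(t[:,2]>.08)&(t[:,2]<.15);print(m.sum());k=np.polyfit(t[m,2],t[m,0],1);print(k,"ang",1.571+np.arctan(k[0]),np.polyval(k,.056))
E
```

```text
[ 60.6   0.8 197.8] [ 0.15935325 -0.30518077 -0.73164807] 11.6833
79
[-0.28974424  0.08820996] ang 1.2889785124819704 0.07198428525487592
```

Call:
move_arm([
  [-0.8,0,0,0,0,0,0],
  [-1.6,0,0.1,0,0,0,0],
  [-2.4,0,0.2,0,0,0,0],
  [-3.2,0,0.6,0,0,0,0],
  [-4,0,1.1,0,0,0,0],
  [-4.8,0,1.6,0,0,0,0],
  [-5.6,0,2.1,0,0,0,0],
  [-6.3,0,2.6,0,0,0,0],
])

```text
clock: 12.4
position: [0.5486, 0.1081, 0.1712]
orientation: [0.0, 0.99, -0.142, -0.0]
contact_force: [0.1, -0.2, -0.1]
width: 0.0001
grasp_force: 0.3
```

Call:
move_arm([
  [-0.5,0,0.5,0,0,0,0],
  [-1.1,0,1.1,0,0,0,0],
  [-1.7,0,1.8,0,0,0,0],
  [-2,0,2.2,0,0,0,0],
  [-2.3,0,2.6,0,0,0,0],
  [-2.6,0,3,0,0,0,0],
  [-2.8,0,3.5,0,0,0,0],
  [-3,0,4,0,0,0,0],
])

```text
clock: 13.07
position: [0.5209, 0.1164, 0.1316]
orientation: [-0.0, 0.99, -0.142, 0.0]
contact_force: [0.8, -0.1, 0.4]
width: -0.0004
grasp_force: 0.0
```

```bash
python3 - <<'E'
from h import *
q,o=jig();print(q,o["contact_force"],o["clock"])
t=lid("scene")
m=(abs(t[:,1])<.046)&(t[:,0]>-.09)&(t[:,0]<.06)&(t[:,2]>.064)&(t[:,2]<.2)
for a in np.arange(-.09,.06,.015):
    s=m&(t[:,0]>a)&(t[:,0]<a+.015);print(round(a,3),s.sum(),np.percentile(t[s,2],[10,50]).round(3) if s.sum() else '')
E
```

```text
[-31.7   0.9 131.6] [ 0.84400454 -0.07896942  0.41765794] 13.0667
-0.09 0 
-0.075 5 [0.118 0.119]
-0.06 34 [0.113 0.116]
-0.045 90 [0.105 0.11 ]
-0.03 274 [0.102 0.145]
-0.015 145 [0.093 0.099]
0.0 115 [0.086 0.09 ]
0.015 108 [0.08  0.084]
0.03 109 [0.074 0.078]
0.045 119 [0.067 0.071]
```

The lid has followed to about 0.39 rad. I'll shift forward to the press point and follow it down.

Call:
move_arm([
  [0,0,-1,0,0,0,0],
  [-0.6,0,-2,0,0,0,0],
  [-1.4,0,-2,0,0,0,0],
  [-2,0,-1.2,0,0,0,0],
  [-2.1,0,-0.4,0,0,0,0],
  [-2.2,0,0.4,0,0,0,0],
  [-2.3,0,1.1,0,0,0,0],
  [-2.4,0,1.7,0,0,0,0],
])

```text
clock: 13.78
position: [0.4974, 0.1229, 0.1135]
orientation: [0.0, 0.99, -0.142, -0.001]
contact_force: [0.6, -0.6, -0.7]
width: -0.0005
grasp_force: 0.0
```

Call:
move_arm([
  [-0.1,0,0.3,0,0,0,0],
  [-0.2,0,0.6,0,0,0,0],
  [-0.3,0,0.9,0,0,0,0],
  [-0.4,0,1.2,0,0,0,0],
  [-0.5,0,1.5,0,0,0,0],
  [-0.5,0,1.5,0,0,0,0],
])

```text
clock: 14.28
position: [0.4927, 0.1245, 0.0995]
orientation: [0.0, 0.99, -0.142, -0.0]
contact_force: [0.2, -1.1, -0.5]
width: 0.0001
grasp_force: 0.0
```

```bash
python3 - <<'E'
from h import *
q,o=jig();print(q,o["contact_force"],o["clock"])
t=lid("scene")
m=(abs(t[:,1])<.046)&(abs(t[:,1])>.02)&(t[:,0]>-.09)&(t[:,0]<.06)&(t[:,2]>.055)&(t[:,2]<.12)
k=np.polyfit(t[m,0],t[m,2],1);print(k,np.polyval(k,[-.068,.07]),m.sum())
E
```

```text
[-60.9   0.7  99.5] [ 0.15506559 -1.13968247 -0.45791478] 14.2833
[-0.10919514  0.0701611 ] [0.07758637 0.06251744] 464
```

The lid rests at 0.109 rad on the raised tile, as expected. Now I press.

Call:
move_arm([
  [-0.1,0,0.15,0,0,0,0],
  [-0.2,0,0.35,0,0,0,0],
  [-0.3,0,0.55,0,0,0,0],
  [-0.3,0,0.75,0,0,0,0],
  [-0.3,0,0.95,0,0,0,0],
  [-0.3,0,1.1,0,0,0,0],
  [-0.3,0,1.2,0,0,0,0],
  [-0.3,0,1.2,0,0,0,0],
])

```text
clock: 15.0
position: [0.4901, 0.1256, 0.0879]
orientation: [-0.0, 0.99, -0.142, -0.0]
contact_force: [-1.5, 0.9, 2.2]
width: -0.0002
grasp_force: 1.5
```

Call:
move_arm([
  [0,0,0.1,0,0,0,0],
  [0,0,0.2,0,0,0,0],
  [0,0,0.2,0,0,0,0],
])

```text
clock: 15.25
position: [0.49, 0.1256, 0.0858]
orientation: [-0.0, 0.99, -0.142, -0.0]
contact_force: [-0.7, 1.5, 2.6]
width: -0.0001
grasp_force: 1.8
```

Call:
move_arm([
  [0,0,0.1,0,0,0,0],
  [0,0,0.1,0,0,0,0],
  [0,0,0.1,0,0,0,0],
])

```text
clock: 15.5
position: [0.49, 0.1256, 0.0849]
orientation: [-0.0, 0.99, -0.142, -0.0]
contact_force: [-2.1, 2.3, 3.5]
width: 0.0003
grasp_force: 1.9
```

Call:
move_arm([
  [0,0,0.1,0,0,0,0],
  [0,0,0.1,0,0,0,0],
  [0,0,0.1,0,0,0,0],
])

```text
clock: 15.75
position: [0.4899, 0.1256, 0.0839]
orientation: [-0.0, 0.99, -0.142, -0.0]
contact_force: [-2.1, 2.2, 4.7]
width: -0.0002
grasp_force: 2.6
```

Call:
move_arm([
  [0,0,0.1,0,0,0,0],
  [0,0,0.1,0,0,0,0],
  [0,0,0.1,0,0,0,0],
])

```text
clock: 16.0
position: [0.49, 0.1256, 0.0836]
orientation: [0.0, 0.99, -0.142, -0.0]
contact_force: [-5.0, 1.7, 13.6]
width: -0.0003
grasp_force: 6.6
```

Call:
move_arm([
  [0,0,0.1,0,0,0,0],
  [0,0,0.1,0,0,0,0],
  [0,0,0.1,0,0,0,0],
])

```text
clock: 16.25
position: [0.4899, 0.1256, 0.0833]
orientation: [0.0, 0.99, -0.142, 0.0]
contact_force: [-7.6, 1.6, 22.1]
width: 0.0002
grasp_force: 11.3
```

Call:
move_arm([
  [0,0,0,0,0,0,0],
  [0,0,0,0,0,0,0],
  [0,0,0,0,0,0,0],
  [0,0,0,0,0,0,0],
])

```text
clock: 16.58
position: [0.4899, 0.1256, 0.0834]
orientation: [0.0, 0.99, -0.142, 0.0]
contact_force: [-7.7, 0.9, 22.4]
width: -0.0002
grasp_force: 11.2
```

```bash
python3 - <<'E'
from h import *
q,o=jig();print(q,o["contact_force"],o["clock"])
t=lid("scene")
m=(abs(t[:,1])<.046)&(abs(t[:,1])>.02)&(t[:,0]>-.07)&(t[:,0]<.06)&(t[:,2]>.055)&(t[:,2]<.08)
k=np.polyfit(t[m,0],t[m,2],1);print(k,np.polyval(k,[-.068,.07]),m.sum())
E
```

```text
[-64.    1.   83.4] [-7.71228721  0.94325651 22.36630905] 16.5833
[0.00574278 0.06190389] [0.06151339 0.06230589] 416
```

The lid is level (slope about 0), its front is at 62 mm, and the push is steady at 22 N. Handing in.

```bash
python3 -c "
from workcell import bot
print(bot.finish_job())"
```

```text
the job is handed in; nothing more can be done
None
```

The tile is in the jig cells-up and pressed onto the hard stops, and I handed the job in at about 17 s with the fingers still holding the lid shut at about 22 N; the verdict was not shown.

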